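Pack the sample bottles into the round tub

TASK

Take the three narrow-necked bottles out of the leaning rack and pack them into the free places of the round tub, so that all seven bottles stand upright on its floor in a honeycomb pattern, one in the middle and six round it. Lower them in gently rather than dropping them, keep the bottles already in the tub standing there, and leave the short jar in the rack and the things around undisturbed.

Things in the scene. Friction and masses are not known exactly. Their poses are not given: they have to be found in the camera images.
- rack_mid (a point): White fixed rack, 284 mm long, top edge 90 mm high: four square pockets 58.5 mm wide, 55 mm deep, in a row along this point's y at -105, -35, 35, 105 mm. They lean 30 degrees from vertical: the mouths face up and to its +x side (roughly away from the robot). This point: middle of the row, in the plane of the pocket floors, 26 mm above the table; z up.
- tub_floor (a point): Round grey fixed tub, inside diameter 168 mm, outside 178 mm (two lugs stand out 10 mm more). It holds just seven bottles, one in the middle, six round it. This point: centre of its inner floor, 6 mm above the table; z up. Bottles stand loose at about 60, 178, 240, 302 degrees from its x axis (counter-clockwise), 55 mm out. Free: the middle, and about 0 and 120 degrees (56 mm out).
- tub_rim (a point): Centre of the tub's mouth, level with the top of its wall, 75 mm above the table and 69 mm above its inner floor.
- bottle_a_mid (a point): Aluminium bottle to be packed; starts leaning in a pocket of the rack. Body diameter 54 mm up to 82 mm (foot bevelled: 45 mm across, over 7 mm), shoulder narrowing up to 97 mm, blue cap 24 mm in diameter from 105 to 140 mm (top). 0.13 to 0.25 kg. This point: on its axis, half-way up, 70 mm from the foot; z along it towards the cap.
- bottle_b_mid (a point): Aluminium bottle to be packed; starts leaning in a pocket of the rack. Body diameter 54 mm up to 82 mm (foot bevelled: 45 mm across, over 7 mm), shoulder narrowing up to 97 mm, blue cap 24 mm in diameter from 105 to 140 mm (top). 0.13 to 0.25 kg. This point: on its axis, half-way up, 70 mm from the foot; z along it towards the cap.
- bottle_c_mid (a point): Aluminium bottle to be packed; starts leaning in a pocket of the rack. Body diameter 54 mm up to 82 mm (foot bevelled: 45 mm across, over 7 mm), shoulder narrowing up to 97 mm, blue cap 24 mm in diameter from 105 to 140 mm (top). 0.13 to 0.25 kg. This point: on its axis, half-way up, 70 mm from the foot; z along it towards the cap.
- packed_1_mid (a point): Bottle of the same shape and size, already standing loose in the outer ring of the tub; it may be nudged a little aside, but stays in the tub. This point is on its axis half-way up, 70 mm from its foot; axes: z along the bottle from foot to cap. 
- packed_2_mid (a point): Bottle of the same shape and size, already standing loose in the outer ring of the tub; it may be nudged a little aside, but stays in the tub. This point is on its axis half-way up, 70 mm from its foot; axes: z along the bottle from foot to cap. 
- packed_3_mid (a point): Bottle of the same shape and size, already standing loose in the outer ring of the tub; it may be nudged a little aside, but stays in the tub. This point is on its axis half-way up, 70 mm from its foot; axes: z along the bottle from foot to cap. 
- packed_4_mid (a point): Bottle of the same shape and size, already standing loose in the outer ring of the tub; it may be nudged a little aside, but stays in the tub. This point is on its axis half-way up, 70 mm from its foot; axes: z along the bottle from foot to cap. 
- jar_mid (a point): Short wide-capped aluminium jar in the remaining pocket of the rack (any of the four), to be left there: body 54 mm in diameter, 96 mm tall, cap 46 mm in diameter. This point is on its axis half-way up, 48 mm from the foot; z along it to the cap.
- wash_bottle: Tall white bottle, loose bystander between rack and tub: 52 mm in diameter, 185 mm tall. Origin at the centre of its underside.
- beaker: Glass beaker, loose bystander: 72 mm across at the rim, 90 mm tall. Origin at the centre of its underside.
- tip_box: Blue pipette-tip box, loose bystander: 80 x 120 x 60 mm (x, y, z). Origin at the centre of its underside.

How it is judged (in metres and radians):
At the end, for the whole second after the job is handed in: All seven bottles stand in the tub: axis within 64 mm of the tub's centre, point half-way up 66 to 74 mm above the tub's floor (so the foot is on the floor within 4 mm), tilted less than 0.07 rad, at rest (below 0.02 m/s) (horizontal distance between each of bottle_a_mid, bottle_b_mid, bottle_c_mid, packed_1_mid, packed_2_mid, packed_3_mid, packed_4_mid and tub_floor below 0.064 m and z of bottle_a_mid in the frame of tub_floor between 0.066 and 0.074 m and angle between each of bottle_a_mid, bottle_b_mid, bottle_c_mid, packed_1_mid, packed_2_mid, packed_3_mid, packed_4_mid's own z axis and vertical below 0.07 rad and linear speed of each of bottle_a, bottle_b, bottle_c, packed_1, packed_2, packed_3, packed_4 below 0.02 m/s and z of bottle_b_mid in the frame of tub_floor between 0.066 and 0.074 m and z of bottle_c_mid in the frame of tub_floor between 0.066 and 0.074 m and z of packed_1_mid in the frame of tub_floor between 0.066 and 0.074 m and z of packed_2_mid in the frame of tub_floor between 0.066 and 0.074 m and z of packed_3_mid in the frame of tub_floor between 0.066 and 0.074 m and z of packed_4_mid in the frame of tub_floor between 0.066 and 0.074 m); the robot touches nothing.
It fails at once if a bottle is dropped into the tub (falls at over 0.5 m/s in its last 50 mm) ((horizontal distance between bottle_a_mid and tub_floor below 0.07 m and z of bottle_a_mid in the frame of tub_floor below 0.12 m and linear speed of bottle_a above 0.5 m/s) or (horizontal distance between bottle_b_mid and tub_floor below 0.07 m and z of bottle_b_mid in the frame of tub_floor below 0.12 m and linear speed of bottle_b above 0.5 m/s) or (horizontal distance between bottle_c_mid and tub_floor below 0.07 m and z of bottle_c_mid in the frame of tub_floor below 0.12 m and linear speed of bottle_c above 0.5 m/s)).
It fails at once if a bottle that was already in the tub is lifted out or tipped over (25 mm up, or 0.4 rad) (z of any of packed_1_mid, packed_2_mid, packed_3_mid, packed_4_mid in the frame of tub_floor above 0.095 m or angle between any of packed_1_mid, packed_2_mid, packed_3_mid, packed_4_mid's own z axis and vertical above 0.4 rad).
It fails at once if the jar in the rack is moved more than 25 mm (distance of jar_mid from where it was at the start of the episode above 0.025 m).
It fails at once if the wash bottle, beaker or tip box is moved more than 30 mm or knocked over (distance of any of wash_bottle, beaker, tip_box from where it was at the start of the episode above 0.03 m or angle between any of wash_bottle, beaker, tip_box's own z axis and vertical above 0.4 rad).
It also fails if it takes over 72 s, if anything falls off the work surface, if the arm or the gripper's body presses on something with over 40 N, if the wrist force passes 120 N, or if a joint passes its speed limit or range.

ROBOT

A 7-joint arm with a two-finger parallel gripper is mounted at the origin on the work surface. World frame = base frame: x ahead of the robot, y to its left, z up, the work surface at z = 0. Lengths are in m, angles in degrees, forces in N, time in s.
With the tool pointing down it reaches from about 0.425 to 1.025 m from the base axis. Payload 9.4 kg.
Tool frame: the origin (TCP) lies on the centre line of the jaws, within the pads' length; the fingertips stand 17 mm ahead of it and the grasp point (between the pads) lies 2 mm behind it; z points along the fingers, y is the direction in which the jaws open and shut (so a half turn about z gives the same grasp; the last joint's range is limited). The gripper opens to 93 mm and grips with 3 to 60 N. Pads are 15 mm wide; open, the fingers measure 128 mm over their backs; the gripper's body (75 mm by 188 mm) begins 65 mm behind the grasp point.
Start: joints at [65.277, 34.337, -0.143, 91.639, 0.103, 54.024, -4.572], TCP at [0.252, -0.68, 0.236] pointing down, gripper open.
Joint ranges: [-147.43, 147.43], [-19.82, 112.94], [-74.19, 73.91], [6.32, 146.72], [-59.91, 239.91], [6.04, 106.73], [-150.56, 150.56]. Speed limits (degrees/s): [127.2, 127.2, 172.46, 172.46, 180, 180, 180].

INTERFACE

Orientations are given as a 3x3 rotation matrix whose columns are the frame's x, y, z axes.
In Python, from cell import robot gives the robot as it stands.
- The arm moves only by the shell command python3 -m crank 'ROWS'. ROWS is JSON, a list that holds one entry, the list of rows, each a list of 7 numbers: the shift along the world's x, y, z in m, then the turn, a rotation vector about the world's x, y, z in degrees, then the gripper command: -1 is fully open, 1 is shut, values between are in proportion. In form: [[[x, y, z, ax, ay, az, gripper], ...]]. A call has 1 to 12 rows; each row is the pose to reach, as a shift and turn from the pose measured when the call began; what a row does not reach only later rows make up. A row lasts 1/10 s, in which the tool goes at most 50 mm and 8.59 degrees, less where a joint would pass 70% of its speed; a pose out of reach is approached as far as the arm can. A call with a gripper value outside its range is refused whole. The fingers move at their own pace and stop on an object; the grip force is fixed at half the most. Time passes only in rows, so rows that repeat a pose let the fingers close. It gives the time, the measured TCP pose, the force and the opening at its end, in the units of the state.
- robot.get_obs(): the state, without advancing time (a new reading comes with each control period).
- robot.snapshot(name): name is "scene" or "top" or "wrist"; returns a dict with "pixels" (384x512x3 uint8, blue, green, red), "depth" (384x512 float32, m along the optical axis (not along the pixel's ray), 0 where there is no reading), "intrinsics" (3x3 intrinsics, pixels), "rvec" (rotation vector, rad) and "tvec" (3), from world to camera coordinates, as OpenCV has them. Camera axes: x right, y down, z forward; pixel columns grow to the right and rows downward; lengths in m; the calibration is good to about 2 mm. A picture is of the moment at which its call begins.
- robot.finish_job(): hands the job in, once; it reports no verdict.
The state is a dict: "time_s": time; "joints": joint angles; "dq": joint speeds; "effort": joint torques, N m; "ee_pos": TCP position; "tcp_rot": TCP orientation; "ft_force": force on the tool from outside, world axes, zero at the start; "torque": the same for the moment, N m; "width": opening from 0.0 (shut) to 1.0 (fully open).
Only numpy, scipy, OpenCV 4.12 (cv2) and the standard library are available. Lean on these libraries where they do the work, as an engineer would, in place of code of your own. Each camera call takes 0.05 s, during which the arm holds its last target. There are 200 camera calls.

## Working session

There is one attempt and no reset: what is moved stays moved. The work goes in short steps, Python scripts to look and compute and a shell command to move; the robot and the scene stay as the last step left them, time stands still between calls to the robot, and variables do not carry over. Pictures are saved under pics/ and viewed, about 8 in all and at most 12, crops included, and the job is handed in when it is done.

```bash
mkdir -p pics && ls && cat > h.py <<'E'
import numpy as np, cv2
from cell import robot
def snap(n):
    s=robot.snapshot(n); R=cv2.Rodrigues(np.array(s["rvec"],float))[0]; t=np.array(s["tvec"],float).ravel()
    K=np.array(s["intrinsics"]); d=np.array(s["depth"]); v,u=np.mgrid[:d.shape[0],:d.shape[1]]
    P=np.stack([(u-K[0,2])/K[0,0]*d,(v-K[1,2])/K[1,1]*d,d],-1)
    W=(P-t)@R; W[d==0]=np.nan
    return np.array(s["pixels"]),W,K,R,t
E
python3 - <<'E'
from h import *
ims=[]
for n in ["scene","top"]:
    im,W,K,R,t=snap(n); np.savez(n+".npz",im=im,W=W,K=K,R=R,t=t); print(n,K[0,0],-R.T@t,R[2])
    cv2.imwrite(f"pics/{n}0.png",im)
print(robot.get_obs())
E
```

```text
pics
scene 441.2539870611928 [ 1.2084785  -0.81560457  0.7008601 ] [-0.51235989  0.68703598 -0.51523675]
top 365.7145852995419 [0.48924573 0.01563531 0.85484456] [ 0.17143812 -0.04021656 -0.98437371]
{'time_s': 0.1, 'joints': array([65.27750517, 34.38062708, -0.14587376, 91.67427578,  0.10322491,
       54.02381691, -4.57095441]), 'dq': array([-0.01444138,  0.03238808, -0.0900084 , -0.07924706,  0.02216996,
       -0.13918817,  0.02612263]), 'effort': array([ 3.35056691e-03, -7.66554594e+01,  1.50123104e+00, -2.52938926e+01,
       -5.23644069e-02,  1.35746153e-02,  7.63165531e-05]), 'ee_pos': array([ 0.25171363, -0.67947981,  0.23485043]), 'tcp_rot': array([[ 9.37690837e-01,  3.47470201e-01, -5.94685272e-04],
       [ 3.47470686e-01, -9.37690031e-01,  1.23618173e-03],
       [-1.28094137e-04, -1.36579198e-03, -9.99999059e-01]]), 'ft_force': array([-0.14897269, -1.37161736,  0.09976825]), 'torque': array([-0.00765044,  0.01182506, -0.01124309]), 'width': 0.9974518736763041}
```

View pics/scene0.png

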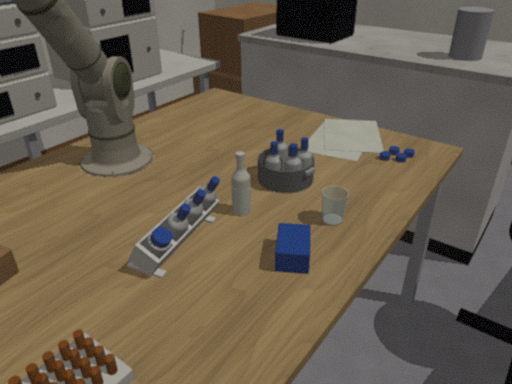

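View pics/top0.png

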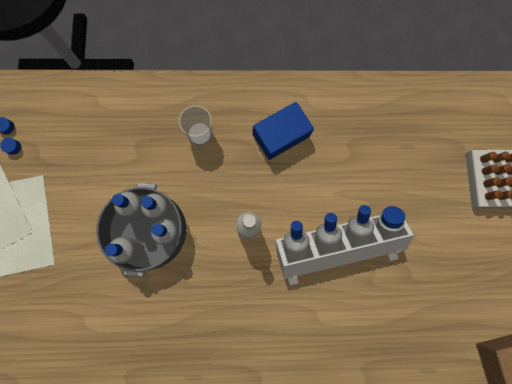

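```bash
cat > m.py <<'E'
from h import *
from scipy.optimize import least_squares
def load():
    P=[];C=[]
    for n in ["scene","top"]:
        z=np.load(n+".npz"); W=z["W"].reshape(-1,3); c=z["im"].reshape(-1,3).astype(int)
        k=np.isfinite(W[:,0]); P.append(W[k]);C.append(c[k])
    return P,C
E
python3 - <<'E'
from m import *
P,C=load()
for n,p,c in zip("st",P,C):
    tb=p[(abs(p[:,2])<.02)&(p[:,0]>.3)&(p[:,0]<.9)&(abs(p[:,1])<.6)]; print(n,"table z",np.median(tb[:,2]))
z=np.load("top.npz");W=z["W"];im=z["im"].astype(int)
blue=((im[...,0]-im[...,2]>60)&np.isfinite(W[...,0])).astype(np.uint8)
N,L,S,_=cv2.connectedComponentsWithStats(blue)
for i in range(1,N):
    if S[i,4]>30:
        q=W[L==i]; print("blue",S[i][:5],q.mean(0).round(4),"zmax",np.percentile(q[:,2],[5,50,95]).round(3), q[q[:,2]>np.percentile(q[:,2],95)-.01].mean(0).round(3))
def crop(n,a,b,c,d): 
    z=np.load(n+".npz");return z["W"][a:b,c:d].reshape(-1,3)
# tub rim
q=crop("top",180,280,90,192); q=q[abs(q[:,2]-.075)<.004]
f=lambda s,q:np.hypot(*(q[:,:2]-s[:2]).T)-s[2]
c0=q[:,:2].mean(0)
for _ in range(3):
    s=least_squares(f,[*c0,.0865],args=(q,),loss="soft_l1",f_scale=.003).x; print("rim",s.round(4),len(q)); r=np.hypot(*(q[:,:2]-s[:2]).T); q=q[abs(r-.0865)<.006];c0=s[:2]
# rack top points
q=crop("top",205,285,270,420); 
k=(abs(q[:,2]-.09)<.006);print("rack top",k.sum(), cv2.minAreaRect(q[k][:,:2].astype(np.float32)))
k=(q[:,2]>.02);print("rack all", cv2.minAreaRect(q[k][:,:2].astype(np.float32)))
for nm,a in [("wash",(205,245,230,268)),("beaker",(100,150,175,218)),("box",(98,165,248,318))]:
    q=crop("top",*a);q=q[q[:,2]>.03];print(nm,q.min(0).round(3),q.max(0).round(3),q.mean(0).round(3))
E
```

```text
s table z -0.0003033038455001629
t table z 0.00015791879654053872
blue [ 254  102   59   51 1656] [ 0.7731 -0.0834  0.0597] zmax [0.057 0.06  0.062] [ 0.773 -0.083  0.06 ]
blue [  0 117  10  15 114] [0.7979 0.5649 0.0194] zmax [0.017 0.02  0.022] [0.798 0.565 0.019]
blue [  1 138  15  15 175] [0.7479 0.55   0.0198] zmax [0.018 0.02  0.022] [0.748 0.55  0.02 ]
blue [112 194  12  12 107] [0.5978 0.2526 0.146 ] zmax [0.144 0.146 0.148] [0.598 0.253 0.146]
blue [141 196  12  12 111] [0.5927 0.1969 0.1457] zmax [0.144 0.146 0.147] [0.593 0.197 0.146]
blue [359 205  12  10  87] [ 0.5712 -0.2288  0.1471] zmax [0.142 0.147 0.151] [ 0.571 -0.229  0.147]
blue [383 206  22  18 301] [ 0.5643 -0.3021  0.1088] zmax [0.1   0.109 0.118] [ 0.557 -0.304  0.113]
blue [325 213  12  10  89] [ 0.5569 -0.1611  0.1468] zmax [0.142 0.147 0.152] [ 0.557 -0.161  0.147]
blue [291 221  11  10  87] [ 0.5421 -0.0925  0.1468] zmax [0.142 0.147 0.151] [ 0.542 -0.093  0.147]
blue [152 224  12  11 109] [0.5394 0.1747 0.1459] zmax [0.144 0.146 0.148] [0.539 0.175 0.146]
blue [105 244  12  12 119] [0.5025 0.2611 0.1458] zmax [0.144 0.146 0.148] [0.502 0.261 0.146]
rim [0.547  0.2303 0.0855] 710
rim [0.5472 0.2301 0.086 ] 629
rim [0.5472 0.2301 0.086 ] 629
rack top 985 ((0.523840606212616, -0.20401297509670258), (0.07125301659107208, 0.28480857610702515), 12.119698524475098)
rack all ((0.519243061542511, -0.2049727737903595), (0.11323732137680054, 0.28555312752723694), 12.111368179321289)
wash [ 0.523 -0.024  0.03 ] [0.574 0.025 0.188] [0.545 0.001 0.136]
beaker [0.743 0.078 0.03 ] [0.813 0.147 0.094] [0.784 0.115 0.067]
box [ 0.711 -0.153  0.03 ] [ 0.835 -0.014  0.064] [ 0.77  -0.082  0.058]
```

```bash
cat > fit.py <<'E'
from m import *
yaw=np.radians(12.1); ex=np.array([np.cos(yaw),np.sin(yaw),0]); a=np.sin(np.pi/6)*ex+np.array([0,0,np.cos(np.pi/6)])
def sdf(q,top,ax,r=.012,h=.035):
    d=q-top; s=d@ax; rad=np.linalg.norm(d-s[:,None]*ax,axis=1)-r; ss=np.abs(s+h/2)-h/2
    return np.hypot(np.maximum(rad,0),np.maximum(ss,0))+np.minimum(np.maximum(rad,ss),0)
def fitcap(p,c,g,ax):
    k=(np.linalg.norm(p-g,axis=1)<.05)&(c[:,0]-c[:,2]>50); q=p[k]
    s=least_squares(lambda t:sdf(q,t,ax),g,loss="soft_l1",f_scale=.001); return s.x,k.sum(),np.median(abs(s.fun))
G={'A':(.542,-.0925,.147),'B':(.557,-.161,.147),'C':(.571,-.229,.147),'p24':(.598,.253,.146),'p-36':(.593,.197,.146),'p262':(.539,.175,.146),'p145':(.5025,.261,.146)}
def rim(p,c0=(.547,.230)):
    q=p[(abs(p[:,2]-.075)<.003)]; s=[*c0,.0865]
    for w in (.008,.005,.005):
        k=abs(np.hypot(*(q[:,:2]-s[:2]).T)-.0865)<w
        s=least_squares(lambda s:np.hypot(*(q[k,:2]-s[:2]).T)-.0865,s[:2],loss="soft_l1",f_scale=.001).x
    return s,k.sum()
E
python3 - <<'E'
from fit import *
P,C=load()
for n,p,c in zip("st",P,C):
    print(n,"rim",rim(p))
    for k,g in G.items():
        x,m,r=fitcap(p,c,np.array(g),a if len(k)==1 else np.array([0,0,1.])); print(k,x.round(4),m,r.round(4))
E
```

```text
s rim (array([0.55371313, 0.22882741]), np.int64(142))
A [ 0.5465 -0.0929  0.1469] 34 0.0005
B [ 0.563  -0.1591  0.1455] 44 0.0007
C [ 0.5783 -0.2294  0.1452] 50 0.0008
p24 [0.6023 0.246  0.1464] 15 0.0005
p-36 [0.5899 0.1967 0.1465] 24 0.0037
p262 [0.5419 0.1697 0.1459] 17 0.0006
p145 [0.5044 0.2569 0.1458] 13 0.001
t rim (array([0.54732543, 0.23009768]), np.int64(585))
A [ 0.5435 -0.0919  0.1461] 132 0.0006
B [ 0.5582 -0.1609  0.1462] 132 0.0006
C [ 0.5729 -0.2288  0.1463] 128 0.0006
p24 [0.5973 0.2469 0.1463] 134 0.0013
p-36 [0.5916 0.2021 0.1461] 147 0.0012
p262 [0.5419 0.1771 0.1462] 132 0.001
p145 [0.5016 0.2626 0.1461] 127 0.0007
```

```bash
cat > go.py <<'E'
from fit import *
from scipy.spatial.transform import Rotation as Ro
Z=np.array([0,0,1.])
def tilt(az,deg):
    y=np.array([np.cos(np.radians(az)),np.sin(np.radians(az)),0]); R=np.stack([np.cross(y,-Z),y,-Z],1)
    return Ro.from_rotvec(np.radians(deg)*np.cross(Z,ex))*Ro.from_matrix(R)
def rel(pos,Rt):
    o=robot.get_obs(); d=np.array(pos)-o["ee_pos"]; r=(Rt*Ro.from_matrix(o["tcp_rot"]).inv()).as_rotvec(degrees=True)
    print("d",d.round(4),"rot",r.round(2),"t",round(o["time_s"],2)); return d,r
E
python3 - <<'E'
from go import *
rel((.60,-.16,.42),tilt(12.1,0))
rel((.60,-.16,.42),tilt(12.1,30))
E
```

```text
d [0.3483 0.5195 0.1851] rot [-3.000e-02 -8.000e-02  8.177e+01] t 0.1
d [0.3483 0.5195 0.1851] rot [15.69 28.54 79.76] t 0.1
```

```bash
python3 -m crank '[[[0.15,0.22,0.185,0,0,40,0.2],[0.348,0.52,0.185,0,0,81.8,0.2],[0.348,0.52,0.185,0,0,81.8,0.2],[0.348,0.52,0.185,0,0,81.8,0.2],[0.348,0.52,0.185,0,0,81.8,0.2],[0.348,0.52,0.185,0,0,81.8,0.2],[0.348,0.52,0.185,0,0,81.8,0.2],[0.348,0.52,0.185,0,0,81.8,0.2],[0.348,0.52,0.185,0,0,81.8,0.2],[0.348,0.52,0.185,0,0,81.8,0.2],[0.348,0.52,0.185,0,0,81.8,0.2],[0.348,0.52,0.185,0,0,81.8,0.2]]]' && python3 - <<'E'
from go import *
im,W,K,R,t=snap("wrist"); print(K[0,0],-R.T@t,R[2]); cv2.imwrite("pics/w1.png",im); np.savez("w1.npz",im=im,W=W)
print(rel((.6,-.16,.42),tilt(12.1,0)), robot.get_obs()["joints"].round(1))
p=W.reshape(-1,3);c=im.reshape(-1,3).astype(int);k=np.isfinite(p[:,0]);p=p[k];c=c[k];print(p.min(0),p.max(0))
E
```

```text
time_s: 1.3
ee_pos: [0.5706, -0.2023, 0.406]
tcp_rot: [[-0.21, 0.978, -0.002], [0.978, 0.21, -0.0], [-0.0, -0.002, -1.0]]
ft_force: [0.8, -0.4, 1.1]
width: 0.398
342.77470932102153 [ 0.55558075 -0.12642303  0.55512125] [ 0.05787242 -0.2718762  -0.9605905 ]
d [0.0245 0.0332 0.0116] rot [-0.21  0.22 -0.55] t 1.35
(array([0.02449839, 0.03319424, 0.011622  ]), array([-0.21184522,  0.22491308, -0.55485735])) [ 33.6  19.7 -28.4  93.7   9.6  68.9  15.9]
[ 0.16115708 -1.14453133 -0.75947551] [1.90792431 0.07328868 0.50252303]
```

View pics/w1.png

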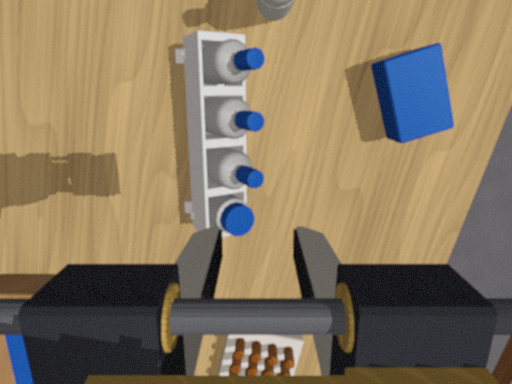

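```bash
sed -i 's/<.05)&(c/<.03)\&(c/' fit.py && python3 -m crank '[[[0,0.39,0.01,0,0,0,0.2],[0,0.39,0.01,0,0,0,0.2],[0,0.39,0.01,0,0,0,0.2],[0,0.39,0.01,0,0,0,0.2],[0,0.39,0.01,0,0,0,0.2],[0,0.39,0.01,0,0,0,0.2],[0,0.39,0.01,0,0,0,0.2],[0,0.39,0.01,0,0,0,0.2],[0,0.39,0.01,0,0,0,0.2],[0,0.39,0.01,0,0,0,0.2],[0,0.39,0.01,0,0,0,0.2],[0,0.39,0.01,0,0,0,0.2]]]' && python3 - <<'E'
from go import *
im,W,K,R,t=snap("wrist"); cv2.imwrite("pics/w2.png",im); np.savez("w2.npz",im=im,W=W)
P,C=load()
def ld(f):
    z=np.load(f);p=z["W"].reshape(-1,3);c=z["im"].reshape(-1,3).astype(int);k=np.isfinite(p[:,0]);return p[k],c[k]
for nm,(p,c) in dict(top=(P[1],C[1]),w1=ld("w1.npz"),w2=ld("w2.npz")).items():
    if nm!="w1": ce,nn=rim(p); print(nm,"rim",ce.round(4),nn)
    for k,g in G.items():
        g=np.array(g)
        if nm=="top" or (nm=="w1")==(len(k)==1):
            x,m,r=fitcap(p,c,g,a if len(k)==1 else Z); s=""
            if len(k)>1: d=x[:2]-ce; s=(round(np.degrees(np.arctan2(d[1],d[0])),1),np.hypot(*d).round(4))
            print(nm,k,x.round(4),m,r.round(4),s)
    q=p[(p[:,2]>.17)&(p[:,2]<.2)&(np.hypot(p[:,0]-.547,p[:,1])<.05)]; print("wash",q.mean(0) if len(q) else 0)
# rack yaw from caps w1
E
```

```text
time_s: 2.55
ee_pos: [0.5759, 0.1948, 0.4182]
tcp_rot: [[-0.217, 0.976, 0.004], [0.976, 0.216, 0.003], [0.002, 0.004, -1.0]]
ft_force: [-0.0, 0.5, -0.1]
width: 0.399
top rim [0.5473 0.2301] 585
top A [ 0.5435 -0.092   0.1461] 130 0.0006 
top B [ 0.5582 -0.1609  0.1462] 130 0.0006 
top C [ 0.5729 -0.2288  0.1463] 127 0.0006 
top p24 [0.597  0.254  0.1461] 114 0.0007 (np.float64(25.7), np.float64(0.0551))
top p-36 [0.5933 0.1989 0.146 ] 116 0.0006 (np.float64(-34.1), np.float64(0.0555))
top p262 [0.5379 0.1763 0.1463] 121 0.0007 (np.float64(-100.0), np.float64(0.0546))
top p145 [0.5016 0.2626 0.1461] 127 0.0007 (np.float64(144.6), np.float64(0.0561))
wash [0.54907008 0.00056355 0.184753  ]
w1 A [ 0.5467 -0.0926  0.1458] 502 0.0003 
w1 B [ 0.5614 -0.1611  0.146 ] 434 0.0003 
w1 C [ 0.5761 -0.2297  0.146 ] 403 0.0003 
wash 0
w2 rim [0.5512 0.2299] 1369
w2 p24 [0.6016 0.2535 0.146 ] 292 0.0005 (np.float64(25.1), np.float64(0.0556))
w2 p-36 [0.5965 0.1971 0.146 ] 291 0.0005 (np.float64(-35.9), np.float64(0.0559))
w2 p262 [0.5427 0.1748 0.1459] 303 0.0004 (np.float64(-98.8), np.float64(0.0558))
w2 p145 [0.5055 0.2623 0.1459] 326 0.0005 (np.float64(144.7), np.float64(0.056))
wash [0.56320663 0.00641149 0.17452473]
```

View pics/w2.png

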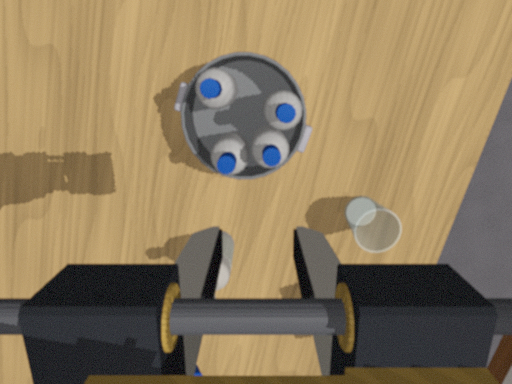

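```bash
python3 - <<'E'
from go import *
np.set_printoptions(suppress=True)
rel((.6064,-.0798,.2515),tilt(12.1,30))
E
```

```text
d [ 0.0305 -0.2748 -0.1668] rot [-6.56 29.54 -0.36] t 2.6
```

```bash
python3 -m crank '[[[0,-0.05,0,-1.6,7.4,0,0],[0.01,-0.1,0,-3.3,14.8,0,0],[0.02,-0.15,-0.01,-4.9,22,0,0],[0.03,-0.2,-0.03,-6.56,29.5,-0.4,0],[0.03,-0.25,-0.05,-6.56,29.5,-0.4,0],[0.0305,-0.275,-0.09,-6.56,29.5,-0.4,0],[0.0305,-0.275,-0.13,-6.56,29.5,-0.4,0],[0.0305,-0.275,-0.167,-6.56,29.5,-0.4,0],[0.0305,-0.275,-0.167,-6.56,29.5,-0.4,0],[0.0305,-0.275,-0.167,-6.56,29.5,-0.4,0],[0.0305,-0.275,-0.167,-6.56,29.5,-0.4,0]]]' && python3 - <<'E'
from go import *
np.set_printoptions(suppress=True)
rel((.5379,-.0945,.1303),tilt(12.1,30)); print(robot.get_obs()["joints"].round(1))
im,W,K,R,t=snap("wrist")
p=W.reshape(-1,3);c=im.reshape(-1,3).astype(int);k=np.isfinite(p[:,0]);p=p[k];c=c[k]
for k in "ABC":
    try: print(k,fitcap(p,c,np.array(G[k])+[.004,0,-.001],a))
    except Exception as e: print(k,e)
E
```

```text
time_s: 3.7
ee_pos: [0.6073, -0.0799, 0.2536]
tcp_rot: [[-0.209, 0.849, -0.486], [0.978, 0.181, -0.104], [-0.001, -0.497, -0.868]]
ft_force: [-0.3, 0.1, 0.7]
width: 0.501
d [-0.0694 -0.0146 -0.1233] rot [-0.01  0.21  0.04] t 3.7
[ 14.9  40.9 -27.7  85.7  18.   88.2  -5.1]
A (array([ 0.54633147, -0.09318403,  0.14582746]), np.int64(684), np.float64(0.0003392877473126091))
B (array([ 0.560863  , -0.16163792,  0.14594315]), np.int64(732), np.float64(0.0003067450153004291))
C (array([ 0.57530482, -0.22916802,  0.14608475]), np.int64(66), np.float64(0.0003138763176643994))
```

```bash
python3 -m crank '[[[-0.02,-0.004,-0.035,0,0,0,0],[-0.04,-0.0085,-0.07,0,0,0,0],[-0.055,-0.0118,-0.0975,0,0.1,0,0],[-0.0625,-0.0134,-0.111,0,0.2,0,0],[-0.0696,-0.015,-0.1235,0,0.2,0,0],[-0.0696,-0.015,-0.1235,0,0.2,0,0],[-0.0696,-0.015,-0.1235,0,0.2,0,0],[-0.0696,-0.015,-0.1235,0,0.2,0,1],[-0.0696,-0.015,-0.1235,0,0.2,0,1],[-0.0696,-0.015,-0.1235,0,0.2,0,1],[-0.0696,-0.015,-0.1235,0,0.2,0,1],[-0.0696,-0.015,-0.1235,0,0.2,0,1]]]'; python3 - <<'E'
from go import *
rel((.5379,-.0945,.1303),tilt(12.1,30))
E
```

```text
time_s: 4.95
ee_pos: [0.5375, -0.0948, 0.1307]
tcp_rot: [[-0.209, 0.847, -0.489], [0.978, 0.181, -0.105], [-0.0, -0.5, -0.866]]
ft_force: [-0.6, -0.1, 5.8]
width: 0.256
d [ 0.0004  0.0003 -0.0004] rot [ 0.02 -0.    0.03] t 4.95
```

```bash
python3 -m crank '[[[0.01,0.002,0.0175,0,0,0,1],[0.02,0.0043,0.035,0,0,0,1],[0.03,0.0064,0.052,0,0,0,1],[0.04,0.0086,0.07,0,0,0,1],[0.045,0.01,0.1,0,0,0,1],[0.045,0.01,0.14,0,0,0,1],[0.045,0.01,0.18,0,0,0,1],[0.045,0.01,0.21,0,0,0,1],[0.045,0.01,0.21,0,0,0,1]]]'; python3 - <<'E'
from go import *
np.set_printoptions(suppress=True)
rel((.5562,.2857,.34),tilt(-6,0)); print(robot.get_obs()["joints"].round(1))
E
```

```text
time_s: 5.85
ee_pos: [0.5839, -0.0842, 0.3444]
tcp_rot: [[-0.209, 0.85, -0.483], [0.978, 0.181, -0.105], [-0.002, -0.494, -0.869]]
ft_force: [0.4, -0.5, -1.9]
width: 0.251
d [-0.0277  0.3699 -0.0044] rot [  1.67 -29.68 -17.63] t 5.85
[ 16.1  34.9 -28.5  83.9  15.9  95.2  -3. ]
```

```bash
python3 -m crank '[[[0,0.03,0,0.4,-7,-4,1],[0,0.07,0,0.8,-14,-8,1],[-0.01,0.115,0,1.2,-21,-12,1],[-0.02,0.16,-0.002,1.67,-29.7,-17.6,1],[-0.0277,0.205,-0.0044,1.67,-29.7,-17.6,1],[-0.0277,0.25,-0.0044,1.67,-29.7,-17.6,1],[-0.0277,0.295,-0.0044,1.67,-29.7,-17.6,1],[-0.0277,0.335,-0.0044,1.67,-29.7,-17.6,1],[-0.0277,0.36,-0.0044,1.67,-29.7,-17.6,1],[-0.0277,0.37,-0.0044,1.67,-29.7,-17.6,1],[-0.0277,0.37,-0.0044,1.67,-29.7,-17.6,1],[-0.0277,0.37,-0.0044,1.67,-29.7,-17.6,1]]]'; python3 - <<'E'
from go import *
np.set_printoptions(suppress=True)
rel((.5562,.2857,.34),tilt(-6,0)); print(robot.get_obs()["joints"].round(1))
im,W,K,R,t=snap("wrist"); cv2.imwrite("pics/w3.png",im)
s=snap("scene")[0]; cv2.imwrite("pics/s3.png",cv2.resize(s[90:250,200:400],None,fx=3,fy=3))
E
```

```text
time_s: 7.05
ee_pos: [0.5564, 0.2841, 0.3392]
tcp_rot: [[0.105, 0.994, -0.001], [0.994, -0.105, -0.002], [-0.002, -0.0, -1.0]]
ft_force: [0.0, 0.1, -2.1]
width: 0.253
d [-0.0002  0.0016  0.0008] rot [ 0.1  -0.03  0.04] t 7.05
[-10.7  24.6 -31.5  97.   14.2  62.5 -52.5]
```

View pics/w3.png

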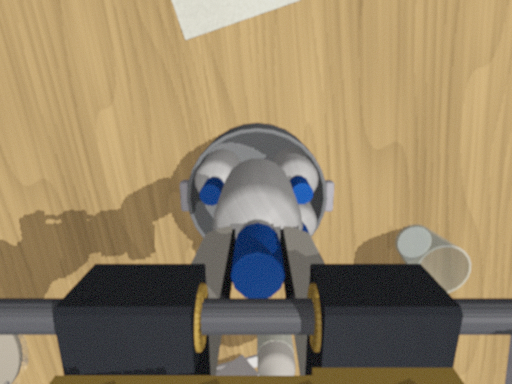

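```bash
cat > held.py <<'E'
from go import *
def held():
    im,W,K,R,t=snap("wrist"); o=robot.get_obs(); T=o["ee_pos"]; foot=T[2]-.122
    q=W.reshape(-1,3); q=q[np.isfinite(q[:,0])]; h=q[:,2]-foot
    k=(h>.012)&(h<.078)&(np.hypot(*(q[:,:2]-T[:2]).T)<.045); q=q[k];h=h[k]
    def f(s): return np.hypot(q[:,0]-s[0]-s[2]*(h-.122),q[:,1]-s[1]-s[3]*(h-.122))-.027
    s=least_squares(f,[T[0],T[1],0,0],loss="soft_l1",f_scale=.001)
    x=s.x; print("n",k.sum(),"axis at grasp - TCP",(x[:2]-T[:2]).round(4),"tilt",x[2:].round(4),"foot xy",(x[:2]-.122*x[2:]).round(4),"res",np.median(abs(s.fun)).round(4), "h",h.min().round(3),h.max().round(3))
E
python3 -c "
from held import *
held()
im,W,K,R,t=snap('wrist');p=W.reshape(-1,3);c=im.reshape(-1,3).astype(int);k=np.isfinite(p[:,0]);p=p[k];c=c[k];print(rim(p,(.551,.23)))
for k in list(G)[3:]: print(k,fitcap(p,c,np.array(G[k])+[.004,0,0],Z))
"
```

```text
n 1398 axis at grasp - TCP [ 0.0011 -0.0004] tilt [0.0008 0.0013] foot xy [0.5577 0.2833] res 0.0001 h 0.012 0.078
(array([0.55124654, 0.22960597]), np.int64(1175))
p24 (array([0.60128122, 0.2527393 , 0.14600631]), np.int64(402), np.float64(0.0003919513437538307))
p-36 (array([0.59521849, 0.19768192, 0.146     ]), np.int64(12), np.float64(8.466383903817185e-05))
p262 (array([0.543, 0.175, 0.146]), np.int64(0), np.float64(nan))
p145 (array([0.50582128, 0.26117334, 0.14587811]), np.int64(446), np.float64(0.00035430130244273883))
  return _methods._mean(a, axis=axis, dtype=dtype,
  ret = ret.dtype.type(ret / rcount)
```

```bash
python3 -m crank '[[[-0.0016,0.0023,-0.03,0.1,0,0,1],[-0.0016,0.0023,-0.065,0.1,0,0,1],[-0.0016,0.0023,-0.095,0.1,0,0,1],[-0.0016,0.0023,-0.11,0.1,0,0,1],[-0.0016,0.0023,-0.12,0.1,0,0,1],[-0.0016,0.0023,-0.13,0.1,0,0,1],[-0.0016,0.0023,-0.14,0.1,0,0,1],[-0.0016,0.0023,-0.15,0.1,0,0,1],[-0.0016,0.0023,-0.155,0.1,0,0,1],[-0.0016,0.0023,-0.16,0.1,0,0,1],[-0.0016,0.0023,-0.16,0.1,0,0,1]]]'; python3 -c "
from go import *
rel((.5562,.2857,.129),tilt(-6,0))"
```

```text
time_s: 8.35
ee_pos: [0.5549, 0.2859, 0.1794]
tcp_rot: [[0.106, 0.994, -0.0], [0.994, -0.106, -0.0], [-0.0, -0.0, -1.0]]
ft_force: [0.2, -2.1, -3.3]
width: 0.252
d [ 0.0013 -0.0002 -0.0504] rot [ 0.   -0.01  0.1 ] t 8.35
```

```bash
python3 -m crank '[[[0,-0.0006,-0.01,0,0,0,1],[0,-0.0006,-0.02,0,0,0,1],[0,-0.0006,-0.03,0,0,0,1],[0,-0.0006,-0.038,0,0,0,1],[0,-0.0006,-0.044,0,0,0,1],[0,-0.0006,-0.048,0,0,0,1],[0,-0.0006,-0.05,0,0,0,1],[0,-0.0006,-0.05,0,0,0,1]]]'
```

```text
time_s: 9.15
ee_pos: [0.5548, 0.2853, 0.1293]
tcp_rot: [[0.106, 0.994, -0.0], [0.994, -0.106, -0.0], [-0.0, -0.0, -1.0]]
ft_force: [0.4, -1.9, -3.0]
width: 0.252
```

```bash
python3 -m crank '[[[0,0,-0.001,0,0,0,1],[0,0,-0.002,0,0,0,1],[0,0,-0.002,0,0,0,1]]]'
```

```text
time_s: 9.45
ee_pos: [0.555, 0.2853, 0.1289]
tcp_rot: [[0.106, 0.994, 0.001], [0.994, -0.106, -0.0], [-0.0, 0.001, -1.0]]
ft_force: [-3.1, -3.8, 12.0]
width: 0.256
```

```bash
python3 -m crank '[[[0,0,0,0,0,0,0.3],[0,0,0,0,0,0,0.3],[0,0,0,0,0,0,0.3],[0,0,0.015,0,0,0,0.3],[0,0,0.04,0,0,0,0.3],[0,0,0.08,0,0,0,0.3],[0,0,0.13,0,0,0,0.3],[0,0,0.18,0,0,0,0.2],[0,0,0.21,0,0,0,0],[0,0,0.21,0,0,0,0]]]'; python3 - <<'E'
from go import *
np.set_printoptions(suppress=True)
im,W,K,R,t=snap('wrist');p=W.reshape(-1,3);c=im.reshape(-1,3).astype(int);k=np.isfinite(p[:,0]);p=p[k];c=c[k];ce=rim(p,(.551,.23))[0];print(ce)
cv2.imwrite("pics/w4.png",im)
B=np.array([.56086,-.16164,.14594]);C=np.array([.5758,-.2294,.146]);print("B",(B-.018*a),"C",(C-.018*a))
rel(B-.018*a+.14*a,tilt(12.1,30))
E
```

```text
time_s: 10.45
ee_pos: [0.5561, 0.2869, 0.3449]
tcp_rot: [[0.106, 0.994, 0.008], [0.994, -0.106, 0.004], [0.005, 0.008, -1.0]]
ft_force: [0.3, 1.0, -0.1]
width: 0.487
[0.55128047 0.23003425]
B [ 0.55205995 -0.16352657  0.13035154] C [ 0.56699995 -0.23128657  0.13041154]
d [ 0.065  -0.4349 -0.0905] rot [-1.74 30.36 17.82] t 10.5
```

View pics/w4.png

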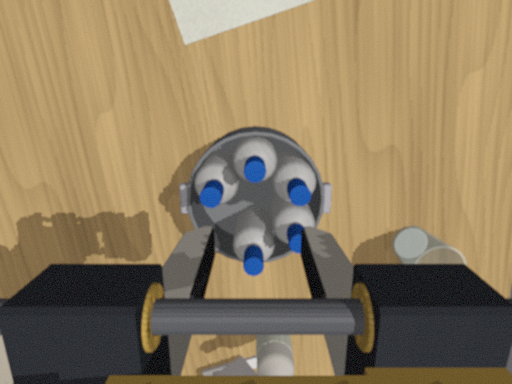

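```bash
python3 -m crank '[[[0.01,-0.05,0,0,0,4,0],[0.02,-0.1,0,-0.4,7.5,9,0],[0.03,-0.15,0,-0.8,15,13,0],[0.045,-0.2,0,-1.2,22.5,17.8,0],[0.055,-0.25,0,-1.74,30.4,17.8,0],[0.065,-0.3,0,-1.74,30.4,17.8,0],[0.065,-0.35,0,-1.74,30.4,17.8,0],[0.065,-0.395,-0.02,-1.74,30.4,17.8,0],[0.065,-0.435,-0.05,-1.74,30.4,17.8,0],[0.065,-0.435,-0.09,-1.74,30.4,17.8,0],[0.065,-0.435,-0.09,-1.74,30.4,17.8,0],[0.065,-0.435,-0.09,-1.74,30.4,17.8,0]]]'; python3 - <<'E'
from go import *
np.set_printoptions(suppress=True)
im,W,K,R,t=snap("wrist")
p=W.reshape(-1,3);c=im.reshape(-1,3).astype(int);k=np.isfinite(p[:,0]);p=p[k];c=c[k]
for k in "BC":
    x=fitcap(p,c,np.array(G[k])+[.004,0,-.001],a);print(k,x)
    if k=="B":rel(x[0]-.018*a,tilt(12.1,30))
E
```

```text
time_s: 11.7
ee_pos: [0.62, -0.1479, 0.2517]
tcp_rot: [[-0.21, 0.845, -0.492], [0.978, 0.183, -0.104], [0.002, -0.503, -0.864]]
ft_force: [0.6, 0.0, 0.8]
width: 0.499
B (array([ 0.56089687, -0.161689  ,  0.14590078]), np.int64(701), np.float64(0.0003181279260164437))
d [-0.0688 -0.0163 -0.1228] rot [-0.07 -0.04 -0.09] t 11.75
C (array([ 0.57555319, -0.23008752,  0.14596686]), np.int64(746), np.float64(0.0003138673129337577))
```

```bash
python3 -m crank '[[[-0.02,-0.005,-0.035,0,0,0,0],[-0.04,-0.0095,-0.07,0,0,0,0],[-0.055,-0.013,-0.0975,0,0,0,0],[-0.0625,-0.0148,-0.111,0,0,0,0],[-0.0688,-0.0163,-0.123,0,0,0,0],[-0.0688,-0.0163,-0.123,0,0,0,0],[-0.0688,-0.0163,-0.123,0,0,0,0],[-0.0688,-0.0163,-0.123,0,0,0,1],[-0.0688,-0.0163,-0.123,0,0,0,1],[-0.0688,-0.0163,-0.123,0,0,0,1],[-0.0688,-0.0163,-0.123,0,0,0,1],[-0.0688,-0.0163,-0.123,0,0,0,1]]]'

```

```text
time_s: 12.95
ee_pos: [0.5519, -0.1636, 0.1306]
tcp_rot: [[-0.211, 0.846, -0.49], [0.977, 0.183, -0.105], [0.001, -0.501, -0.866]]
ft_force: [-0.5, 0.4, 5.9]
width: 0.256
```

```bash
python3 -m crank '[[[0.01,0.002,0.0175,0,0,0,1],[0.02,0.0043,0.035,0,0,0,1],[0.03,0.0064,0.052,0,0,0,1],[0.04,0.0086,0.07,0,0,0,1],[0.045,0.01,0.1,0,0,0,1],[0.045,0.01,0.14,0,0,0,1],[0.045,0.01,0.18,0,0,0,1],[0.045,0.01,0.21,0,0,0,1],[0.045,0.01,0.21,0,0,0,1]]]'; python3 - <<'E'
from go import *
np.set_printoptions(suppress=True)
rel((.4997,.2080,.34),tilt(-6,0)); print(robot.get_obs()["joints"].round(1))
E
```

```text
time_s: 13.85
ee_pos: [0.5983, -0.1532, 0.3445]
tcp_rot: [[-0.211, 0.849, -0.484], [0.977, 0.183, -0.105], [-0.001, -0.495, -0.869]]
ft_force: [0.2, 0.5, -1.7]
width: 0.253
d [-0.0986  0.3612 -0.0045] rot [  1.65 -29.74 -17.76] t 13.85
[ 21.2  36.9 -29.5  80.4  19.5  97.2   1.5]
```

```bash
python3 -m crank '[[[0,0.03,0,0.4,-7,-4,1],[-0.01,0.07,0,0.8,-14,-8,1],[-0.025,0.115,0,1.2,-21,-12,1],[-0.04,0.16,-0.002,1.67,-29.7,-17.7,1],[-0.055,0.205,-0.0044,1.67,-29.7,-17.7,1],[-0.07,0.25,-0.0044,1.67,-29.7,-17.7,1],[-0.085,0.295,-0.0044,1.67,-29.7,-17.7,1],[-0.095,0.335,-0.0044,1.67,-29.7,-17.7,1],[-0.0986,0.36,-0.0044,1.67,-29.7,-17.7,1],[-0.0986,0.361,-0.0044,1.67,-29.7,-17.7,1],[-0.0986,0.361,-0.0044,1.67,-29.7,-17.7,1],[-0.0986,0.361,-0.0044,1.67,-29.7,-17.7,1]]]'; cat >> held.py <<'E'
def tubcaps():
    im,W,K,R,t=snap('wrist');p=W.reshape(-1,3);c=im.reshape(-1,3).astype(int);k=np.isfinite(p[:,0]);p=p[k];c=c[k];ce,n=rim(p,(.551,.23));print("rim",ce.round(4),n)
    for k,g in dict(p24=(.6014,.253),pm36=(.596,.1974),p262=(.5427,.1748),p145=(.5056,.2618),s1=(.556,.2855),s2=(.4997,.208),m=(.5512,.23)).items():
        g=np.array([*g,.146])
        if ((np.linalg.norm(p-g,axis=1)<.02)&(c[:,0]-c[:,2]>50)).sum()<60: continue
        x,n,r=fitcap(p,c,g,Z); d=x[:2]-ce; print(k,x.round(4),n,r.round(4),"az",np.degrees(np.arctan2(d[1],d[0])).round(1),"r",np.hypot(*d).round(4))
E
python3 -c "
from held import *
held();tubcaps();rel((.4997,.2080,.34),tilt(-6,0))"
```

```text
time_s: 15.05
ee_pos: [0.4999, 0.2063, 0.3393]
tcp_rot: [[0.105, 0.994, -0.002], [0.994, -0.105, -0.001], [-0.001, -0.002, -1.0]]
ft_force: [-0.3, -1.9, -1.5]
width: 0.251
n 1390 axis at grasp - TCP [0.001  0.0001] tilt [0.0066 0.0006] foot xy [0.5003 0.2063] res 0.0001 h 0.012 0.078
rim [0.5509 0.2295] 1467
p24 [0.6015 0.253  0.1461] 550 0.0004 az 24.9 r 0.0558
pm36 [0.5967 0.1971 0.1461] 518 0.0004 az -35.3 r 0.0561
p262 [0.5422 0.1747 0.1459] 370 0.0004 az -99.0 r 0.0555
p145 [0.5063 0.2622 0.1459] 438 0.0005 az 143.7 r 0.0553
s1 [0.5564 0.2847 0.146 ] 498 0.0004 az 84.4 r 0.0555
d [-0.0004  0.0017  0.0003] rot [ 0.03 -0.06  0.06] t 15.15
```

```bash
python3 -m crank '[[[-0.001,0.002,-0.03,0,0,0,1],[-0.001,0.002,-0.065,0,0,0,1],[-0.001,0.002,-0.095,0,0,0,1],[-0.001,0.002,-0.11,0,0,0,1],[-0.001,0.002,-0.12,0,0,0,1],[-0.001,0.002,-0.13,0,0,0,1],[-0.001,0.002,-0.14,0,0,0,1],[-0.001,0.002,-0.15,0,0,0,1],[-0.001,0.002,-0.155,0,0,0,1],[-0.001,0.002,-0.16,0,0,0,1],[-0.001,0.002,-0.16,0,0,0,1]]]'
```

```text
time_s: 16.25
ee_pos: [0.4991, 0.2082, 0.1792]
tcp_rot: [[0.106, 0.994, -0.001], [0.994, -0.106, -0.001], [-0.001, -0.001, -1.0]]
ft_force: [-0.1, -1.5, -1.6]
width: 0.253
```

```bash
python3 -m crank '[[[0,0,-0.01,0,0,0,1],[0,0,-0.02,0,0,0,1],[0,0,-0.03,0,0,0,1],[0,0,-0.038,0,0,0,1],[0,0,-0.044,0,0,0,1],[0,0,-0.048,0,0,0,1],[0,0,-0.05,0,0,0,1],[0,0,-0.051,0,0,0,1],[0,0,-0.051,0,0,0,1]]]'
```

```text
time_s: 17.15
ee_pos: [0.4992, 0.2082, 0.1286]
tcp_rot: [[0.106, 0.994, -0.001], [0.994, -0.106, -0.001], [-0.001, -0.001, -1.0]]
ft_force: [-0.1, -1.7, 1.9]
width: 0.25
```

```bash
python3 -m crank '[[[0,0,0,0,0,0,0.3],[0,0,0,0,0,0,0.3],[0,0,0,0,0,0,0.3],[0,0,0.015,0,0,0,0.3],[0,0,0.04,0,0,0,0.3],[0,0,0.08,0,0,0,0.3],[0,0,0.13,0,0,0,0.3],[0,0,0.18,0,0,0,0.2],[0,0,0.21,0,0,0,0],[0,0,0.21,0,0,0,0]]]'; python3 - <<'E'
from held import *
np.set_printoptions(suppress=True)
tubcaps()
C=np.array([.57555,-.23,.14597])
rel(C-.018*a+.14*a,tilt(12.1,30))
E
```

```text
time_s: 18.15
ee_pos: [0.5005, 0.2096, 0.343]
tcp_rot: [[0.106, 0.994, 0.006], [0.994, -0.106, 0.002], [0.003, 0.006, -1.0]]
ft_force: [-0.0, -0.5, -0.1]
width: 0.485
rim [0.5511 0.2297] 1690
p24 [0.6015 0.2529 0.146 ] 534 0.0004 az 24.7 r 0.0555
pm36 [0.5966 0.197  0.146 ] 497 0.0003 az -35.8 r 0.056
p262 [0.5426 0.1748 0.146 ] 464 0.0004 az -98.8 r 0.0556
p145 [0.5071 0.2623 0.146 ] 417 0.0005 az 143.5 r 0.0547
s1 [0.5564 0.2845 0.1461] 477 0.0004 az 84.5 r 0.055
s2 [0.5    0.2078 0.1459] 437 0.0004 az -156.8 r 0.0557
d [ 0.1355 -0.4259 -0.0888] rot [-1.64 30.24 17.77] t 18.2
```

```bash
python3 -m crank '[[[0.015,-0.047,0,0,0,4,0],[0.03,-0.094,0,-0.4,7.5,9,0],[0.045,-0.141,0,-0.8,15,13,0],[0.06,-0.188,0,-1.2,22.5,17.8,0],[0.075,-0.235,0,-1.64,30.2,17.8,0],[0.09,-0.282,0,-1.64,30.2,17.8,0],[0.105,-0.33,0,-1.64,30.2,17.8,0],[0.12,-0.375,-0.02,-1.64,30.2,17.8,0],[0.1355,-0.415,-0.05,-1.64,30.2,17.8,0],[0.1355,-0.426,-0.089,-1.64,30.2,17.8,0],[0.1355,-0.426,-0.089,-1.64,30.2,17.8,0],[0.1355,-0.426,-0.089,-1.64,30.2,17.8,0]]]'; python3 - <<'E'
from go import *
np.set_printoptions(suppress=True)
im,W,K,R,t=snap("wrist")
p=W.reshape(-1,3);c=im.reshape(-1,3).astype(int);k=np.isfinite(p[:,0]);p=p[k];c=c[k]
x=fitcap(p,c,np.array(G["C"])+[.003,0,-.001],a);print(x)
rel(x[0]-.018*a,tilt(12.1,30))
E
```

```text
time_s: 19.4
ee_pos: [0.6346, -0.2161, 0.2504]
tcp_rot: [[-0.211, 0.845, -0.491], [0.978, 0.184, -0.104], [0.003, -0.502, -0.865]]
ft_force: [-0.3, 1.0, 0.7]
width: 0.501
(array([ 0.57551739, -0.23016492,  0.14591717]), np.int64(702), np.float64(0.0003411587703488414))
d [-0.0687 -0.0167 -0.1218] rot [-0.1   0.02 -0.14] t 19.45
```

```bash
python3 -m crank '[[[-0.02,-0.005,-0.035,0,0,0,0],[-0.04,-0.0095,-0.07,0,0,0,0],[-0.055,-0.0132,-0.0975,0,0,0,0],[-0.0625,-0.015,-0.111,0,0,0,0],[-0.0687,-0.0167,-0.122,0,0,0,0],[-0.0687,-0.0167,-0.122,0,0,0,0],[-0.0687,-0.0167,-0.122,0,0,0,0],[-0.0687,-0.0167,-0.122,0,0,0,1],[-0.0687,-0.0167,-0.122,0,0,0,1],[-0.0687,-0.0167,-0.122,0,0,0,1],[-0.0687,-0.0167,-0.122,0,0,0,1],[-0.0687,-0.0167,-0.122,0,0,0,1]]]'

```

```text
time_s: 20.65
ee_pos: [0.5666, -0.2321, 0.1306]
tcp_rot: [[-0.212, 0.846, -0.489], [0.977, 0.184, -0.105], [0.001, -0.5, -0.866]]
ft_force: [-0.8, 0.6, 4.4]
width: 0.25
```

```bash
python3 -m crank '[[[0.01,0.002,0.0175,0,0,0,1],[0.02,0.0043,0.035,0,0,0,1],[0.03,0.0064,0.052,0,0,0,1],[0.04,0.0086,0.07,0,0,0,1],[0.045,0.01,0.1,0,0,0,1],[0.045,0.01,0.14,0,0,0,1],[0.045,0.01,0.18,0,0,0,1],[0.045,0.01,0.21,0,0,0,1],[0.045,0.01,0.21,0,0,0,1]]]'; python3 - <<'E'
from go import *
np.set_printoptions(suppress=True)
rel((.5501,.2297,.34),tilt(-6,0))
E
```

```text
time_s: 21.55
ee_pos: [0.613, -0.2217, 0.3447]
tcp_rot: [[-0.212, 0.85, -0.483], [0.977, 0.184, -0.105], [-0.001, -0.494, -0.869]]
ft_force: [-0.1, 0.2, -2.2]
width: 0.248
d [-0.0629  0.4514 -0.0047] rot [  1.67 -29.68 -17.8 ] t 21.55
```

```bash
python3 -m crank '[[[0,0.035,0,0.4,-7,-4,1],[0,0.08,0,0.8,-14,-8,1],[-0.01,0.128,0,1.2,-21,-12,1],[-0.02,0.175,-0.002,1.67,-29.7,-17.8,1],[-0.03,0.222,-0.0044,1.67,-29.7,-17.8,1],[-0.04,0.27,-0.0044,1.67,-29.7,-17.8,1],[-0.05,0.317,-0.0044,1.67,-29.7,-17.8,1],[-0.0629,0.364,-0.0044,1.67,-29.7,-17.8,1],[-0.0629,0.41,-0.0044,1.67,-29.7,-17.8,1],[-0.0629,0.445,-0.0044,1.67,-29.7,-17.8,1],[-0.0629,0.453,-0.0044,1.67,-29.7,-17.8,1],[-0.0629,0.453,-0.0044,1.67,-29.7,-17.8,1]]]' >/dev/null;  python3 -m crank '[[[0,0,0,0,0,0,1],[0,0,0,0,0,0,1],[0,0,0,0,0,0,1]]]'; python3 -c "
from held import *
held();tubcaps()"
```

```text
time_s: 23.05
ee_pos: [0.5498, 0.2309, 0.3389]
tcp_rot: [[0.104, 0.995, -0.001], [0.995, -0.104, -0.001], [-0.001, -0.001, -1.0]]
ft_force: [0.1, -0.2, -1.1]
width: 0.258
n 1380 axis at grasp - TCP [ 0.0011 -0.0002] tilt [0.004  0.0019] foot xy [0.5503 0.2307] res 0.0001 h 0.012 0.078
rim [0.5511 0.2293] 1313
p24 [0.6016 0.2529 0.146 ] 468 0.0004 az 25.0 r 0.0557
pm36 [0.5964 0.1969 0.146 ] 439 0.0003 az -35.6 r 0.0557
p145 [0.5056 0.2617 0.1459] 470 0.0004 az 144.6 r 0.0558
s1 [0.5556 0.2856 0.146 ] 438 0.0005 az 85.4 r 0.0564
s2 [0.4999 0.2077 0.1458] 410 0.0004 az -157.1 r 0.0556
```

```bash
python3 -m crank '[[[0.0005,-0.001,-0.03,0,0,0,1],[0.0005,-0.001,-0.065,0,0,0,1],[0.0005,-0.001,-0.095,0,0,0,1],[0.0005,-0.001,-0.11,0,0,0,1],[0.0005,-0.001,-0.12,0,0,0,1],[0.0005,-0.001,-0.13,0,0,0,1],[0.0005,-0.001,-0.14,0,0,0,1],[0.0005,-0.001,-0.15,0,0,0,1],[0.0005,-0.001,-0.155,0,0,0,1],[0.0005,-0.001,-0.16,0,0,0,1],[0.0005,-0.001,-0.16,0,0,0,1]]]'
```

```text
time_s: 24.25
ee_pos: [0.5501, 0.2303, 0.1787]
tcp_rot: [[0.103, 0.995, -0.002], [0.995, -0.103, -0.001], [-0.001, -0.002, -1.0]]
ft_force: [0.3, -0.2, -1.7]
width: 0.255
```

```bash
python3 -m crank '[[[0,0,-0.01,0,0,0,1],[0,0,-0.02,0,0,0,1],[0,0,-0.03,0,0,0,1],[0,0,-0.038,0,0,0,1],[0,0,-0.044,0,0,0,1],[0,0,-0.048,0,0,0,1],[0,0,-0.05,0,0,0,1],[0,0,-0.0505,0,0,0,1],[0,0,-0.0505,0,0,0,1]]]'
```

```text
time_s: 25.15
ee_pos: [0.55, 0.2305, 0.1286]
tcp_rot: [[0.103, 0.995, -0.001], [0.995, -0.103, -0.001], [-0.001, -0.001, -1.0]]
ft_force: [-1.6, -2.0, 1.8]
width: 0.253
```

On the floor (vertical force changed sign). Release and retreat.

```bash
python3 -m crank '[[[0,0,0,0,0,0,0.3],[0,0,0,0,0,0,0.3],[0,0,0,0,0,0,0.3],[0,0,0.015,0,0,0,0.3],[0,0,0.04,0,0,0,0.3],[0,0,0.08,0,0,0,0.3],[0,0,0.13,0,0,0,0.3],[0,0,0.18,0,0,0,0.3],[0,0,0.21,0,0,0,0.3],[0,-0.03,0.21,0,0,0,0.3],[0,-0.03,0.21,0,0,0,0.3],[0,-0.03,0.21,0,0,0,0.3]]]'; python3 - <<'E'
from held import *
tubcaps()
im=snap("wrist")[0];s=snap("scene")[0]
cv2.imwrite("pics/end.png",np.vstack([cv2.resize(im[40:300,120:460],(680,300)) ,cv2.resize(s[110:280,130:360],(680,290))]))
E
```

```text
time_s: 26.35
ee_pos: [0.5499, 0.2, 0.3395]
tcp_rot: [[0.104, 0.995, -0.001], [0.995, -0.104, -0.001], [-0.001, -0.001, -1.0]]
ft_force: [-0.4, -0.4, 0.3]
width: 0.35
rim [0.5512 0.2296] 1791
p24 [0.6017 0.2532 0.146 ] 465 0.0005 az 25.0 r 0.0558
pm36 [0.5966 0.1969 0.146 ] 471 0.0004 az -35.8 r 0.056
p262 [0.5424 0.1747 0.1459] 460 0.0004 az -99.0 r 0.0556
p145 [0.5055 0.2622 0.1458] 478 0.0005 az 144.5 r 0.0561
s1 [0.5559 0.2855 0.1459] 460 0.0005 az 85.1 r 0.0561
s2 [0.4998 0.2078 0.1458] 481 0.0004 az -157.0 r 0.0558
m [0.5507 0.2299 0.1459] 437 0.0005 az 145.1 r 0.0005
```

View pics/end.png

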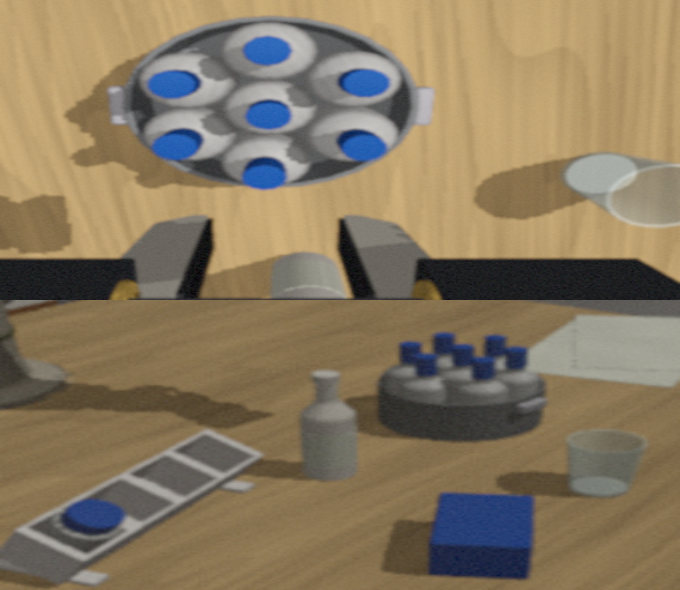

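All seven bottles stand in a honeycomb: six caps in a ring around one at about pixel (268,115). The jar is still in its pocket, and the wash bottle, beaker and tip box look unmoved.

```bash
python3 -c "
from cell import robot
print(robot.finish_job())"
```

```text
the job is handed in; nothing more can be done
None
```

I took the three narrow-necked bottles out of the rack by their caps, turned them upright and lowered them into the tub. Two went into the ring places (85° and 203° in world axes) and one into the middle, and the job was handed in at about 26 s of the 72 s.

**Last checks:**
- **Bottles:** the wrist camera shows seven caps. Six are 55.6 to 56.1 mm from the tub's centre and one is 0.5 mm from it. All cap tops are at z = 0.146 m, so the feet are on the floor. I did not measure tilt at the end; the caps fitted upright cylinders with residuals of about 0.5 mm.
- **Setting down:** I felt each bottle touch the floor before letting go. The first pressed with about 12 N, and the other two with about 2 N each.
- **Surroundings:** the jar is still in its pocket, and the wash bottle, beaker and tip box look undisturbed in the picture. I did not re-measure their positions.
- **Gripper:** it ended raised well clear of the bottles.

**Disagreement:** the top camera placed things about 3 to 4 mm short in x compared with the wrist camera, and the coarser scene camera was nearer the wrist. I used the wrist camera throughout, and the grasps and fits bore it out.

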